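# Angle a boom bar past a post into its bay

### The arm

A 6-joint arm with a two-finger parallel gripper is mounted at the origin on the work surface. World frame = base frame: x ahead of the robot, y to its left, z up, the work surface at z = 0. Lengths are in m, angles in rad, forces in N, time in s.
With the tool pointing down it reaches from about 0.4 to 0.825 m from the base axis. Payload 7 kg.
Tool frame: the origin (TCP) lies on the mounting face of the last link; the fingertips stand 178 mm ahead of it and the grasp point (between the pads) lies 159 mm ahead of it; z points along the fingers, y is the direction in which the jaws open and shut (so a half turn about z gives the same grasp; the last joint's range is limited). The gripper opens to 88 mm and grips with 3 to 60 N. Pads are 19 mm wide; open, the fingers measure 130 mm over their backs; the gripper's body (78 mm by 193 mm) begins 47 mm behind the grasp point.
Start: joints at [1.606, 0.359, 0.012, 0, -1.224, -0.288], TCP at [0.169, 0.654, 0.405] pointing down, gripper open.
Joint ranges: [-3.07, 3.07], [-1.43, 2.12], [-1.02, 1.25], [-3.03, 1.67], [-3.05, -0], [-3.03, 3.03]. Speed limits (rad/s): [2.39, 2.39, 3.01, 3.14, 3.14, 3.14].

### API

Orientations are given as [roll, pitch, yaw] about the fixed x, y, z axes, in that order (R = Rz(yaw) Ry(pitch) Rx(roll)).
In Python, from station import * gives the robot as it stands.
- The arm moves only by the tool arm_command, never from a script. Its argument "targets" is a list of rows, each a list of 3 entries, a list of its own where there are three numbers: the turn, a rotation vector about the world's x, y, z in rad, then the shift along the world's x, y, z in mm, then the closure, from 0 (fully open) to 1 (shut). In form: [[[wx, wy, wz], [tx, ty, tz], fingers], ...]. A call has 1 to 8 rows; each row shifts and turns the commanded pose from where the row before left it; what a row does not reach is not made up. A row lasts 1/10 s, in which the tool goes at most 50 mm and 8.59 degrees, less where a joint would pass 70% of its speed; a pose out of reach is approached as far as the arm can. A call with a gripper value outside its range is refused whole. The fingers move at their own pace and stop on an object; "squeeze" is the grip in N (left out, the last holds). Time passes only in rows, so rows that do not move let the fingers close. It gives the time, the measured TCP pose, the force and the opening at its end, in the units of the state.
- get_state(): the state, without advancing time (a new reading comes with each control period).
- grab_frame(name): name is "scene" or "top" or "wrist"; returns (picture, depth): 480x640x3 uint8, red, green, blue; 480x640 float32, m along the optical axis (not along the pixel's ray), 0 where there is no reading.
- camera_params(name): a dict with "mtx" (3x3 intrinsics, pixels), "eye" and "orientation" of the camera in the world. Camera axes: x right, y down, z forward; pixel columns grow to the right and rows downward; lengths in m; the calibration is good to about 2 mm. A picture is of the moment at which its call begins: read the wrist's pose just before it. camera_params takes no time and is no camera call; for the wrist camera it gives the pose at the moment of the call.
- job_done(): hands the job in, once; it reports no verdict.
The state is a dict: "t": time; "q": joint angles; "qd": joint speeds; "joint_efforts": joint torques, N m; "eef_pos": TCP position; "ee_rot": TCP orientation; "force": force on the tool from outside, world axes, zero at the start; "moment": the same for the moment, N m; "width": finger opening in m.
Only numpy, scipy, OpenCV 4.12 (cv2) and the standard library are available. Lean on these libraries where they do the work, as an engineer would, in place of code of your own. Each camera call takes 0.05 s, during which the arm holds its last target.

### The job

Put the long aluminium bar away in the three-sided wooden bay on the bench by pushing it with the fingertips: angle it so that one end slides in behind the steel post, then push the other end in, until the whole bar lies fully home along the bay's back wall. The bar must stay flat on the bench, never lifted or tipped, and the glass jars and dishes nearby must be left where they stand.

Things in the scene. Friction and masses are not known exactly. Their poses are not given: they have to be found in the camera images.
- bar: the long piece, a loose square bar (microscope boom) of grey aluminium with black end caps, 240 mm long, 30 mm wide and 30 mm high, about 0.25 to 0.5 kg, lying flat on the bench in front of the bay. Origin: centre of its underside. Its length runs along its y axis, z is up; its x axis points across it, at the start away from the robot towards the bay (within 0.5 rad of the robot's x). It slides on the bench when pushed with a few newtons
- bar_left (a point): centre of the bar's end face at its +y end (the end to the robot's left at the start), 120 mm from the middle and 15 mm above the bar's underside
- bar_right (a point): centre of the bar's end face at its -y end (the end to the robot's right at the start), 120 mm from the middle and 15 mm above the bar's underside
- bay: low three-sided bay of pale wood fixed to the bench, open towards the robot, with a thin cork sheet (0.6 mm, not felt) for a floor. Inside it is 300 mm wide (its y axis, from -150 to +150 mm) and 70 mm deep (its x axis, pointing away from the robot): the open mouth is at x = 0 and the face of the back wall at x = 70 mm. Walls 12 mm thick and 32 mm high. Origin: middle of the mouth, on the bench
- post: upright round steel post, 14 mm across and 60 mm high, fixed to the bench in the mouth of the bay (its axis 5 mm in front of the mouth's line), 76 to 84 mm to the left or to the right of the mouth's middle (it differs from start to start); between it and the side wall farther from it there are 219 to 227 mm, less than the bar's length, and behind it about 68 mm to the back wall. Origin: its axis, at bench height
- cap: flat round steel cap, 32 mm across and under 1 mm high, over the unused post socket on the mouth's other half; things slide over it freely. At the start the bar lies in front of this cap. Origin: its centre, at bench height
- vial: bystander: clear glass jar with white lid, 32 mm across, 55 mm high, beside or behind the bay. Origin: centre of its underside
- pot: bystander: amber glass jar with black lid, 44 mm across, 50 mm high, beside or behind the bay. Origin: centre of its underside
- dishes: bystander: closed clear plastic dish, 60 mm across, 26 mm high, beside or behind the bay. Origin: centre of its underside
Mind the look-alikes: they are no part of the job. Of the things shaped like the bar, the grey one is meant.

How it is judged:
On the way:
1. one end of the bar is behind the post while its other end is still out in front of the bay (((y of post in the frame of bay below 0 m and x of bar_left in the frame of bay above 0.012 m and y of bar_left in the frame of bay below -0.088 m and x of bar_right in the frame of bay below 0.01 m) or (y of post in the frame of bay above 0 m and x of bar_left in the frame of bay above 0.012 m and y of bar_left in the frame of bay above 0.088 m and x of bar_right in the frame of bay below 0.01 m) or (y of post in the frame of bay below 0 m and x of bar_right in the frame of bay above 0.012 m and y of bar_right in the frame of bay below -0.088 m and x of bar_left in the frame of bay below 0.01 m) or (y of post in the frame of bay above 0 m and x of bar_right in the frame of bay above 0.012 m and y of bar_right in the frame of bay above 0.088 m and x of bar_left in the frame of bay below 0.01 m))), for 0.1 s.
At the end, for the whole second after the job is handed in: the bar rests flat on the bench inside the bay, between its side walls, both ends within 10 mm of lying against the back wall (each end's centre at least 45 mm behind the mouth) (x of bar_left in the frame of bay between 0.045 and 0.062 m and x of bar_right in the frame of bay between 0.045 and 0.062 m and y of bar_left in the frame of bay below 0.156 m and y of bar_right in the frame of bay above -0.156 m and height (world z) of bar below 0.008 m and angle between bar's own z axis and vertical below 0.08 rad and linear speed of bar below 0.01 m/s and angular speed of bar below 0.05 rad/s); the robot touches nothing.
It fails at once if the bar is lifted off the bench (12 mm or more) (height (world z) of bar above 0.012 m).
It fails at once if the bar is tipped up (more than 0.2 rad) (angle between bar's own z axis and vertical above 0.2 rad).
It fails at once if the vial is moved by more than 20 mm or tipped over (distance of vial from where it was at the start of the episode above 0.02 m or angle between vial's own z axis and vertical above 0.5 rad).
It fails at once if the pot is moved by more than 20 mm or tipped over (distance of pot from where it was at the start of the episode above 0.02 m or angle between pot's own z axis and vertical above 0.5 rad).
It fails at once if the dishes is moved by more than 20 mm or tipped over (distance of dishes from where it was at the start of the episode above 0.02 m or angle between dishes's own z axis and vertical above 0.5 rad).
It also fails if it takes over 64 s, if anything falls off the work surface, if the arm or the gripper's body presses on something with over 40 N, if the wrist force passes 120 N, or if a joint passes its speed limit or range.

## Working session

There is one attempt and no reset: what is moved stays moved. The work goes in short steps, Python scripts to look and compute and a tool call to move; the robot and the scene stay as the last step left them, time stands still between calls to the robot, and variables do not carry over. Pictures are saved under pics/ and viewed, and the job is handed in when it is done.

Besides the shell and the picture viewer there is one more tool, called after "Request:" in YAML: its name, and indented under it one key for each argument. arm_command: Moves the arm, as the interface text tells. Its arguments: {"type":"object","properties":{"targets":{"type":"array"},"squeeze":{"type":"number"}},"required":["targets"]}

```bash
ls; mkdir -p pics; python3 - <<'E'
from station import *
import cv2
s=get_state();print(s)
for n in("scene","top"):
    p,d=grab_frame(n);cv2.imwrite(f"pics/{n}0.png",p[:,:,::-1]);import numpy as np;np.save(f"pics/{n}0d.npy",d);print(camera_params(n))
E
```

```text
pics
{'t': 0.0, 'q': array([ 1.60606308e+00,  3.59396110e-01,  1.10394289e-02, -3.58666650e-04,
       -1.22408674e+00, -2.88091622e-01]), 'qd': array([-5.95546643e-04,  1.64040147e-03, -1.68747417e-03,  2.83252963e-04,
        1.03550532e-05, -2.85473459e-03]), 'joint_efforts': array([-9.85442566e-04, -5.82706618e+01,  2.93063271e+01,  6.99747115e+00,
        6.99141747e-03, -1.60666855e-04]), 'eef_pos': array([0.16880084, 0.65334724, 0.40370648]), 'ee_rot': array([ 3.13991763e+00, -1.44754513e-04, -2.52946899e-01]), 'force': array([-0.35974981,  0.54823037,  1.05284917]), 'moment': array([ 0.02087136, -0.05029238,  0.00243798]), 'width': 0.0878667537985513}
{'mtx': array([[523.20447649,   0.        , 308.60012749],
       [  0.        , 523.20447649, 241.23407848],
       [  0.        ,   0.        ,   1.        ]]), 'eye': array([ 1.23952271, -0.12847709,  0.6199802 ]), 'orientation': array([-2.26469589,  0.01434103,  1.35044103])}
{'mtx': array([[582.50649055,   0.        , 324.37589826],
       [  0.        , 582.50649055, 236.83885093],
       [  0.        ,   0.        ,   1.        ]]), 'eye': array([0.43887516, 0.00911374, 0.93828192]), 'orientation': array([-3.02450245, -0.01045347, -1.57689144])}
```

View pics/scene0.png

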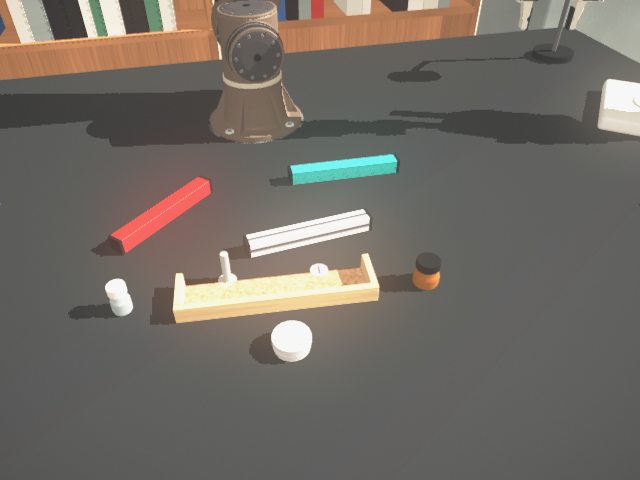

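View pics/top0.png

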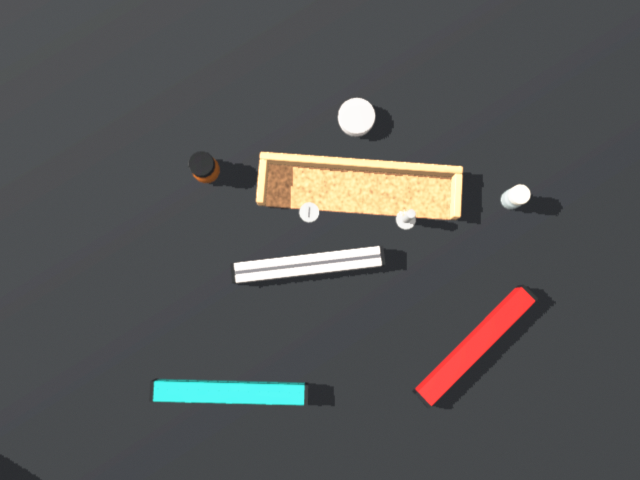

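Three bar-shaped things show in the top view: teal (230,392), red (475,347) and grey (308,264). The grey one, which lies in front of the bay and cap, fits the description. I'll confirm it in a crop and measure.

```bash
cat > h.py <<'E'
from station import *
import numpy as np, cv2
from scipy.spatial.transform import Rotation as R
def cam(n):
    c=camera_params(n); return np.array(c['mtx']),np.array(c['eye']),R.from_euler('xyz',c['orientation']).as_matrix()
def px2w(n,uv,z,c=None):
    K,e,M=c or cam(n)
    uv=np.atleast_2d(np.array(uv,float)); r=np.c_[uv,np.ones(len(uv))]@np.linalg.inv(K).T@M.T
    return e+r*((z-e[2])/r[:,2])[:,None]
def w2px(n,P,c=None):
    K,e,M=c or cam(n); q=(np.atleast_2d(P)-e)@M@K.T; return q[:,:2]/q[:,2:]
E
python3 - <<'E'
from h import *
im=cv2.imread("pics/top0.png")
c=im[130:300,180:540]
cv2.imwrite("pics/crop0.png",cv2.resize(c,None,fx=2.2,fy=2.2,interpolation=cv2.INTER_CUBIC))
d=np.load("pics/top0d.npy")
# depth-derived height map
K,e,M=cam("top");v,u=np.mgrid[:480,:640]
r=np.stack([u,v,np.ones_like(u)],-1)@np.linalg.inv(K).T
P=(r*d[...,None])@M.T+e
for uv in[(308,257),(308,150),(100,300),(350,160),(405,215),(250,272),(260,180),(458,190)]:print(uv,P[uv[1],uv[0]].round(4))
z=P[...,2]
m=((z>.02)&(z<.04)&(d>0)).astype(np.uint8)
n,l,st,ce=cv2.connectedComponentsWithStats(m)
for i in range(1,n):
    if st[i,4]>80:
        pts=P[l==i][:,:2].astype(np.float32);rc=cv2.minAreaRect(pts*1000);print(st[i],np.round(rc[0],1),np.round(rc[1],1),round(rc[2],2), np.median(z[l==i]).round(4))
E
```

```text
(308, 257) [0.514  0.0248 0.0307]
(308, 150) [ 0.6938  0.0248 -0.0008]
(100, 300) [ 4.495e-01  3.572e-01 -1.000e-04]
(350, 160) [ 0.6676 -0.0424  0.0352]
(405, 215) [ 0.5787 -0.1275  0.0372]
(250, 272) [0.4911 0.1151 0.0302]
(260, 180) [0.6365 0.1003 0.032 ]
(458, 190) [ 0.619  -0.2131  0.033 ]
[ 338   98   37   36 1039] [744.1 -54. ] [58.7 58.4] 42.01 0.0261
[ 256  152  207   66 2537] [630.7 -57.8] [324.6  83.2] 85.51 0.0317
[194 162  24  19 108] [650.2 184.9] [18.7 40.8] 31.37 0.0241
[503 188  17  20 111] [ 606.1 -297.2] [30.9 18.2] 22.86 0.0276
[ 230  245  156   38 2999] [503.9  25.4] [ 30.6 240.4] 6.39 0.0303
[ 414  284  124  125 3290] [ 377.2 -234.8] [ 31.6 241.5] 43.54 0.0308
[ 149  380  160   25 3312] [308.6 146.5] [241.6  30.9] 88.22 0.0302
```

View pics/crop0.png

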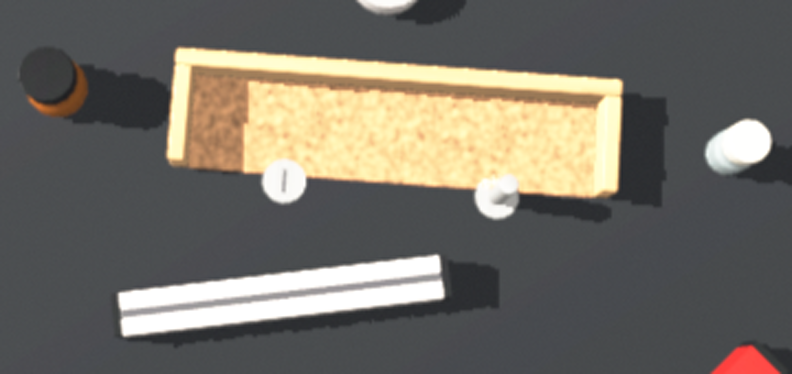

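Top view crop: the grey bar is at (120–445, 255–335), with black end caps and a groove. It is tilted, right end forward. The post is at (505,190), so it stands on the right half, and the cap is at (284,182) on the left half. I'll push with both open fingertips on the long side, then on the left end, then on the long side again.

Request:
arm_command:
  targets:
    - [[0,0,0.046],[30,-35,-10],0]
    - [[0,0,0.046],[30,-35,-10],0]
    - [[0,0,0.046],[30,-35,-10],0]
    - [[0,0,0.046],[30,-35,-10],0]
    - [[0,0,0.046],[30,-35,-10],0]
    - [[0,0,0.046],[30,-35,-10],0]
    - [[0,0,0.046],[30,-35,-10],0]
    - [[0,0,0.046],[30,-35,-10],0]

```text
t: 0.9
eef_pos: [0.4096, 0.3718, 0.3242]
ee_rot: [3.141, 0.0, 0.117]
force: [1.1, 1.4, -0.1]
width: 0.0878
```

```bash
python3 - <<'E'
from h import *
# refine bay/post from frame 0
K=cam("top")
print("post base px->",px2w("top",(406,220),0.0)*1000,"post top",px2w("top",(409,214.5),0.06)*1000, "cap",px2w("top",(309.5,212),0)*1000)
O=np.array([.5898,-.0546]);a=-.0784
def bw(x,y,z):return [O[0]+x*np.cos(a)-y*np.sin(a),O[1]+x*np.sin(a)+y*np.cos(a),z]
im=cv2.imread("pics/top0.png");im=cv2.resize(im,None,fx=1,fy=1)
big=cv2.resize(im[130:300,180:540],None,fx=2.2,fy=2.2)
for poly in([bw(0,-162,.032),bw(0,-150,.032),bw(70,-150,.032),bw(70,150,.032),bw(0,150,.032),bw(0,162,.032),bw(82,162,.032),bw(82,-162,.032)],):
    q=((w2px("top",poly)-[180,130])*2.2).astype(int);cv2.polylines(big,[q],True,(255,0,0),1)
cv2.imwrite("pics/ov0.png",big)
E
```

```text
post base px-> [[ 576.17495347 -134.58137795    0.        ]] post top [[ 575.86123229 -130.17284906   60.        ]] cap [[590.06390793  22.62835356   0.        ]]
```

View pics/ov0.png

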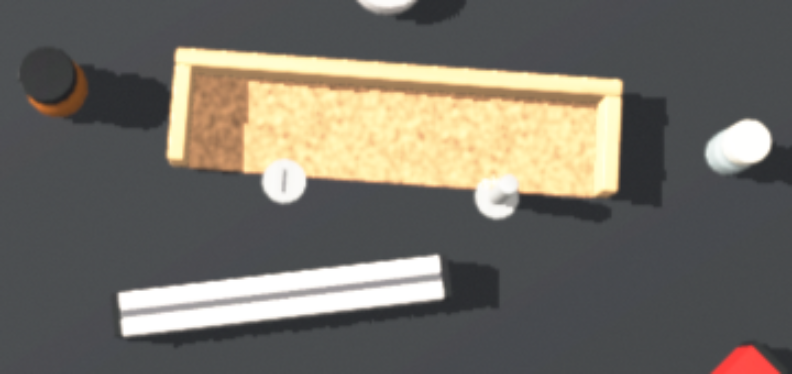

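Request:
arm_command:
  targets:
    - [[0,0,0],[6,-44,-4],0]
    - [[0,0,0],[6,-44,-4],0]
    - [[0,0,0],[7,-44,-4],0]
    - [[0,0,0],[7,-44,-4],0]
    - [[0,0,0],[7,-44,-4],0]
    - [[0,0,0],[7,-44,-4],0]
    - [[0,0,0],[7,-44,-4],0]
    - [[0,0,0],[7,-43,-4],0]

```text
t: 1.7
eef_pos: [0.4626, 0.0207, 0.2926]
ee_rot: [-3.141, -0.0, 0.116]
force: [0.1, 0.5, 0.4]
width: 0.0876
```

Request:
arm_command:
  targets:
    - [[0,0,0],[0,0,-35],0]
    - [[0,0,0],[0,0,-35],0]
    - [[0,0,0],[0,0,-30],0]
    - [[0,0,0],[0,0,-5],0]
    - [[0,0,0],[0,0,0],0]

```text
t: 2.2
eef_pos: [0.4627, 0.0224, 0.1872]
ee_rot: [3.141, 0.002, 0.115]
force: [0.1, -0.2, 0.5]
width: 0.0876
```

Request:
arm_command:
  targets:
    - [[0,0,0],[6,0,0],0]
    - [[0,0,0],[6,0,0],0]
    - [[0,0,0],[4,0,0],0]
    - [[0,0,0.01],[5,0,0],0]
    - [[0,0,0.01],[6,0,0],0]
    - [[0,0,0.01],[6,0,0],0]
    - [[0,0,0.01],[6,0,0],0]
    - [[0,0,0.01],[6,0,0],0]

```text
t: 3.0
eef_pos: [0.5083, 0.0225, 0.1876]
ee_rot: [3.142, 0.0, 0.166]
force: [-4.2, 0.9, 3.0]
width: 0.0875
```

```bash
cat >> h.py <<'E'
O=np.array([589.8,-54.6])/1000;A=-.0784
RB=np.array([[np.cos(A),-np.sin(A)],[np.sin(A),np.cos(A)]])
def measure(name):
    p,d=grab_frame("top");im=p[:,:,::-1].copy();cv2.imwrite(f"pics/{name}.png",im)
    K,e,M=cam("top");v,u=np.mgrid[:480,:640]
    P=((np.stack([u,v,np.ones_like(u)],-1)@np.linalg.inv(K).T)*d[...,None])@M.T+e
    z=P[...,2];hsv=cv2.cvtColor(im,cv2.COLOR_BGR2HSV)
    m=((z>.024)&(z<.036)&(d>0)&(hsv[...,1]<70)&(P[...,0]>.44)&(P[...,0]<.70)&(P[...,1]>-.23)&(P[...,1]<.3)).astype(np.uint8)
    m[(((P[...,:2]-[.744,-.054])**2).sum(-1)<.04**2)]=0
    n,l,st,ce=cv2.connectedComponentsWithStats(m)
    pts=np.concatenate([P[l==i][:,:2] for i in range(1,n) if st[i,4]>80]).astype(np.float32)
    rc=cv2.minAreaRect(pts*1000);print("rect",np.round(rc[0],1),np.round(rc[1],1),round(rc[2],2),"npx",len(pts),"t",get_state()['t'])
    return im,l,pts,rc
def report(rc):
    (cx,cy),(w,h),an=rc
    ps=np.radians(an if h>w else an-90)
    if ps<-np.pi/4: ps+=np.pi
    c=RB.T@(np.array([cx,cy])/1000-O)*1000;th=ps-A
    yb=np.array([-np.sin(th),np.cos(th)])
    print("bar bay centre",c.round(1),"theta",round(th,3),"world yaw",round(ps,3),"L",(c+120*yb).round(1),"R",(c-120*yb).round(1))
E
python3 - <<'E'
from h import *
im,l,pts,rc=measure("m1");report(rc)
cv2.imwrite("pics/m1c.png",cv2.resize(im[130:300,180:540],None,fx=2.2,fy=2.2))
E
```

```text
rect [605.6 -55.4] [324.4 131.8] 85.5 npx 2172 t 3.05
bar bay centre [15.9  0.4] theta -0.0 world yaw -0.078 L [ 15.9 120.4] R [  15.8 -119.6]
```

View pics/m1c.png

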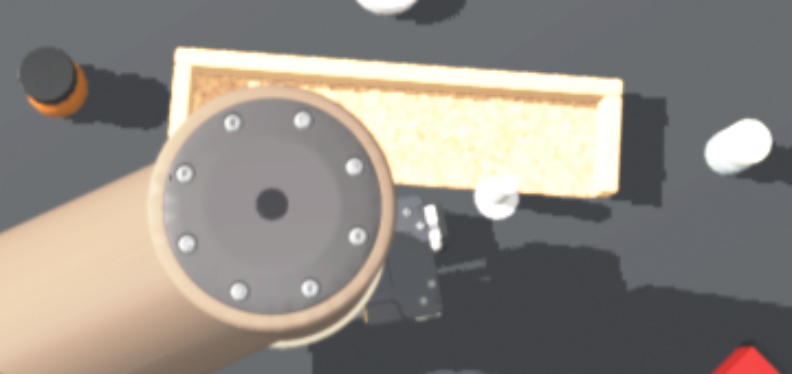

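The top camera is blocked by the arm, with only the bar's right tip showing at (432,225). The scene camera looks from behind the bay, so I'll use that.

```bash
cat >> h.py <<'E'
def scene(name):
    p,d=grab_frame("scene");im=p[:,:,::-1].copy()
    K,e,M=cam("scene");v,u=np.mgrid[:480,:640]
    P=((np.stack([u,v,np.ones_like(u)],-1)@np.linalg.inv(K).T)*d[...,None])@M.T+e
    z=P[...,2];hsv=cv2.cvtColor(im,cv2.COLOR_BGR2HSV)
    B=(P[...,:2]-O)@RB*1000
    bx,by=B[...,0],B[...,1]
    wall=((bx>66)|((bx>-4)&(np.abs(by)>147)))|(np.hypot(bx+5,by+79)<10)
    m=((z>.026)&(z<.034)&(d>0)&(hsv[...,1]<90)&~wall&(bx>-160)&(np.abs(by)<260)).astype(np.uint8)
    n,l,st,ce=cv2.connectedComponentsWithStats(m)
    keep=[i for i in range(1,n) if st[i,4]>60]
    pts=np.concatenate([P[l==i][:,:2] for i in keep]).astype(np.float32)
    rc=cv2.minAreaRect(pts*1000);print("rect",np.round(rc[0],1),np.round(rc[1],1),round(rc[2],2),"npx",len(pts),"t",get_state()['t'])
    report(rc)
    vis=im.copy();vis[m>0]=(0,0,255)
    out=np.vstack([im[130:350,80:440],vis[130:350,80:440]]);cv2.imwrite(f"pics/{name}.png",cv2.resize(out,None,fx=1.35,fy=1.35))
E
python3 - <<'E'
from h import *
scene("s1");
E
```

```text
rect [527.4  26.6] [ 53.3 241. ] 9.22 npx 1708 t 3.1
bar bay centre [-68.5  76. ] theta 0.239 world yaw 0.161 L [-97.  192.6] R [-40.1 -40.5]
```

View pics/s1.png

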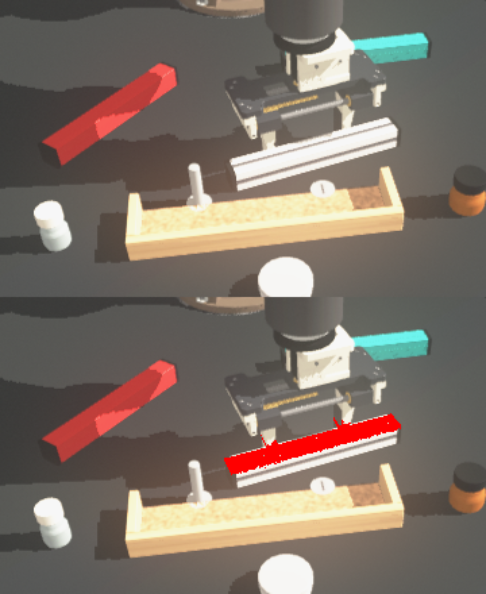

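Request:
arm_command:
  targets:
    - [[0,0,0.009],[5,0,0],0]
    - [[0,0,0.009],[6,0,0],0]
    - [[0,0,0.009],[6,0,0],0]
    - [[0,0,0.009],[6,0,0],0]
    - [[0,0,0.009],[6,0,0],0]
    - [[0,0,0.009],[6,0,0],0]
    - [[0,0,0],[3,0,0],0]
    - [[0,0,0],[0,0,0],0]

```text
t: 3.9
eef_pos: [0.5467, 0.0226, 0.1878]
ee_rot: [3.142, -0.001, 0.219]
force: [-0.2, -0.1, -0.3]
width: 0.0875
```

```bash
cat >> h.py <<'E'
def report(rc):
    (cx,cy),(w,h),an=rc
    ps=np.radians(an if h>w else an-90); W=min(w,h)
    xb=np.array([np.cos(ps),np.sin(ps)])
    cw=np.array([cx,cy])+(W/2-15)*xb
    c=RB.T@(cw/1000-O)*1000;th=ps-A
    yb=np.array([-np.sin(th),np.cos(th)])
    print("bar world",cw.round(1),"yaw",round(ps,3),"| bay c",c.round(1),"th",round(th,3),"L",(c+120*yb).round(1),"R",(c-120*yb).round(1))
    x=np.array([np.cos(th),np.sin(th)])
    print("post clearance",round((c-[-5,-79])@x-22,1),"back-right corner x",round((c-120*yb+15*x)[0],1),"state",get_state()['eef_pos'].round(4))
E
python3 - <<'E'
from h import *
scene("s2");
E
```

```text
rect [563.3  27.2] [ 54.8 241.7] 13.14 npx 1867 t 3.95
bar world [575.4  30.1] yaw 0.229 | bay c [-21.   83.3] th 0.308 L [-57.4 197.6] R [ 15.3 -31.1]
post clearance 11.9 back-right corner x 29.6 state [0.5464 0.0227 0.1878]
```

View pics/s2.png

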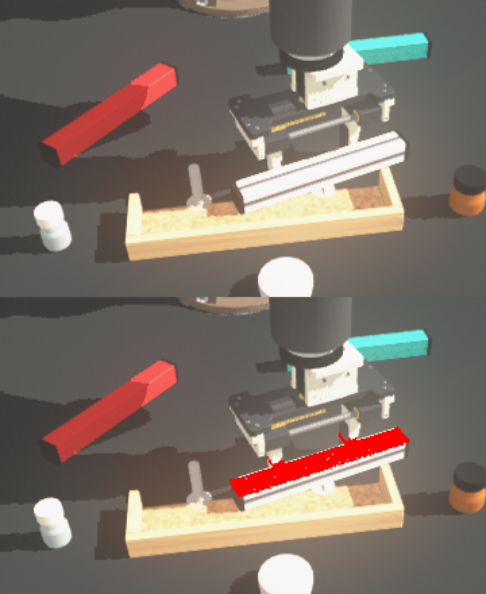

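Request:
arm_command:
  targets:
    - [[0,0,0],[-18,-4,0],0]
    - [[0,0,0],[-2,0,45],0]
    - [[0,0,-0.13],[0,20,30],1]
    - [[0,0,-0.143],[0,30,0],1]
    - [[0,0,-0.143],[0,30,0],1]
    - [[0,0,-0.143],[0,30,0],1]
    - [[0,0,-0.143],[5,30,0],1]
    - [[0,0,-0.143],[8,23,0],1]

```text
t: 4.75
eef_pos: [0.5388, 0.1833, 0.2634]
ee_rot: [-3.14, -0.001, -0.631]
force: [0.6, -0.3, -0.7]
width: 0.0453
```

Request:
arm_command:
  targets:
    - [[0,0,-0.143],[0,0,0],1]
    - [[0,0,-0.143],[0,0,0],1]
    - [[0,0,-0.143],[0,0,0],1]
    - [[0,0,-0.143],[0,0,0],1]
    - [[0,0,-0.144],[0,0,0],1]
    - [[0,0,0],[0,0,0],1]

```text
t: 5.35
eef_pos: [0.5389, 0.1817, 0.263]
ee_rot: [-3.14, 0.0, -1.344]
force: [0.4, 0.3, 0.2]
width: 0.0007
```

Request:
arm_command:
  targets:
    - [[0,0,0],[1,0,-35],1]
    - [[0,0,0],[0,0,-30],1]
    - [[0,0,0],[0,0,-11],1]
    - [[0,0,0],[0,0,0],1]

```text
t: 5.75
eef_pos: [0.5395, 0.1813, 0.1854]
ee_rot: [3.139, -0.001, -1.339]
force: [-0.4, 0.8, 0.8]
width: 0.0006
```

```bash
python3 - <<'E'
from h import *
scene("s3");
E
```

```text
rect [569.   52.2] [ 35.  287.1] 12.28 npx 1861 t 5.8
bar world [571.4  52.7] yaw 0.214 | bay c [-26.7 105.5] th 0.293 L [-61.3 220.4] R [ 7.9 -9.3]
post clearance 10.5 back-right corner x 22.3 state [0.54   0.1816 0.1867]
```

View pics/s3.png

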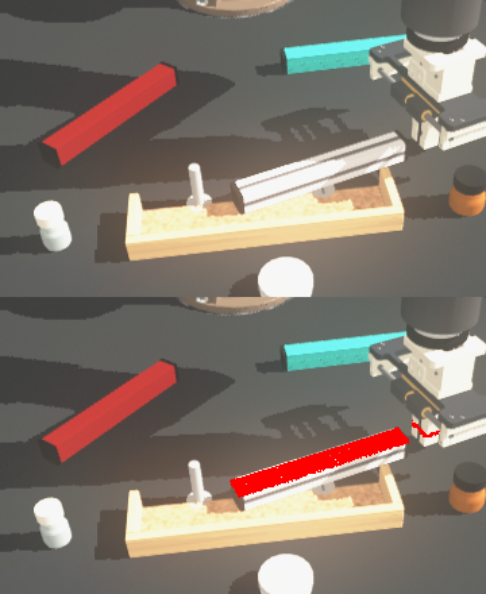

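Request:
arm_command:
  targets:
    - [[0,0,0],[1.4,-5.8,0],1]
    - [[0,0,0],[1.4,-5.8,0],1]
    - [[0,0,0],[1.4,-5.8,0],1]
    - [[0,0,0],[1.3,-5.9,0],1]
    - [[0,0,0],[1.4,-5.8,0],1]
    - [[0,0,0],[1.4,-5.8,0],1]
    - [[0,0,0],[1.3,-5.9,0],1]
    - [[0,0,0],[1.4,-5.8,0],1]

```text
t: 6.6
eef_pos: [0.5512, 0.1347, 0.1869]
ee_rot: [-3.141, 0.0, -1.342]
force: [-0.3, 4.4, 3.5]
width: 0.0003
```

```bash
sed -i 's/keep=\[i for i in range(1,n) if st\[i,4\]>60\]/keep=[1+int(np.argmax(st[1:,4]))]/' h.py; python3 - <<'E'
from h import *
scene("s4");
E
```

```text
rect [577.9  14.4] [ 36.3 258. ] 12.35 npx 1876 t 6.65
bar world [581.   15.1] yaw 0.215 | bay c [-14.3  68.7] th 0.294 L [-49.  183.6] R [ 20.5 -46.1]
post clearance 11.9 back-right corner x 34.8 state [0.5511 0.1339 0.1867]
```

View pics/s4.png

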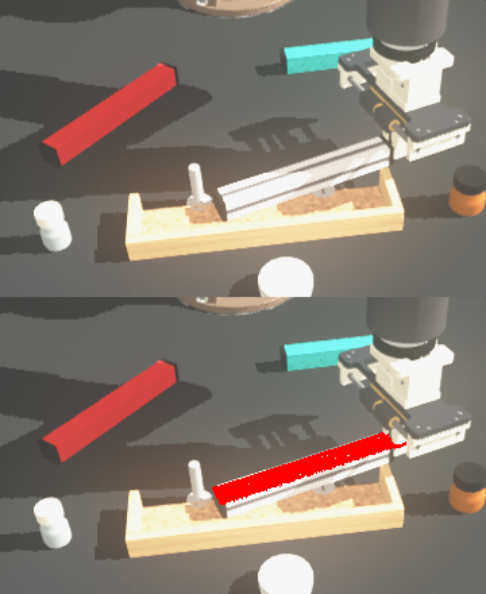

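Request:
arm_command:
  targets:
    - [[0,0,0],[1.4,-5.8,0],1]
    - [[0,0,0],[1.4,-5.8,0],1]
    - [[0,0,0],[1.4,-5.8,0],1]
    - [[0,0,0],[1.3,-5.9,0],1]
    - [[0,0,0],[1.4,-5.8,0],1]
    - [[0,0,0],[1.4,-5.8,0],1]
    - [[0,0,0],[1.3,-5.9,0],1]
    - [[0,0,0],[1.4,-5.8,0],1]

```text
t: 7.45
eef_pos: [0.5619, 0.0878, 0.1866]
ee_rot: [3.141, -0.0, -1.342]
force: [-1.2, 3.8, 2.7]
width: 0.0005
```

```bash
python3 - <<'E'
from h import *
scene("s5");
E
```

```text
rect [590.1 -34.9] [ 36.8 252.2] 12.56 npx 1960 t 7.5
bar world [593.5 -34.2] yaw 0.219 | bay c [ 2.  20.6] th 0.298 L [-33.1 135.4] R [ 37.2 -94.1]
post clearance 14.0 back-right corner x 51.6 state [0.5619 0.087  0.1865]
```

View pics/s5.png

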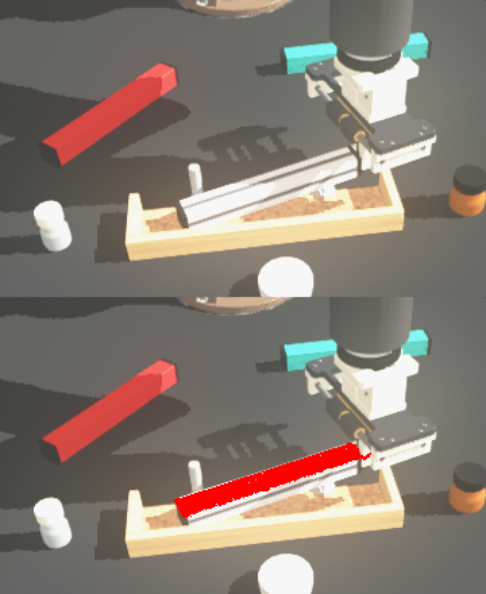

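Request:
arm_command:
  targets:
    - [[0,0,0],[1.2,-4.9,0],1]
    - [[0,0,0],[1.2,-4.9,0],1]
    - [[0,0,0],[1.0,-4.4,0],1]
    - [[0,0,0],[0,0,0],1]

```text
t: 7.9
eef_pos: [0.5651, 0.0732, 0.1864]
ee_rot: [3.141, -0.0, -1.342]
force: [-0.3, 0.2, -0.5]
width: 0.0005
```

```bash
python3 - <<'E'
from h import *
scene("s6");
E
```

```text
rect [593.5 -50.8] [ 34.9 250.2] 12.7 npx 2008 t 7.95
bar world [595.9 -50.2] yaw 0.222 | bay c [5.7 4.8] th 0.3 L [-29.7 119.5] R [  41.2 -109.8]
post clearance 13.0 back-right corner x 55.6 state [0.565  0.0734 0.1864]
```

Request:
arm_command:
  targets:
    - [[0,0,0],[-6,25,0],1]
    - [[0,0,0],[0,0,40],1]
    - [[0,0,0.14],[-6,-10,35],1]
    - [[0,0,0.14],[-6,-20,0],0]
    - [[0,0,0.14],[-6,-20,0],0]
    - [[0,0,0.14],[-6,-20,0],0]
    - [[0,0,0.14],[-6,-20,0],0]
    - [[0,0,0.14],[-6,-20,0],0]

```text
t: 8.75
eef_pos: [0.5226, -0.0118, 0.2616]
ee_rot: [3.141, 0.0, -0.496]
force: [-0.5, 0.2, 0.5]
width: 0.0349
```

Request:
arm_command:
  targets:
    - [[0,0,0.14],[-3,-8,0],0]
    - [[0,0,0.14],[0,0,0],0]
    - [[0,0,0.14],[0,0,0],0]
    - [[0,0,0],[0,0,0],0]
    - [[0,0,0],[0,0,0],0]

```text
t: 9.25
eef_pos: [0.5201, -0.019, 0.2615]
ee_rot: [3.141, 0.0, -0.086]
force: [-0.3, 0.2, -0.2]
width: 0.0748
```

```bash
python3 - <<'E'
from h import *
scene("s7");print(RB.T@(get_state()['eef_pos'][:2]-O)*1000)
E
```

```text
rect [594.3 -55.1] [ 34.3 241.2] 13.03 npx 1971 t 9.3
bar world [596.4 -54.6] yaw 0.227 | bay c [6.6 0.5] th 0.306 L [-29.5 114.9] R [  42.7 -114. ]
post clearance 13.0 back-right corner x 57.1 state [ 0.5201 -0.0189  0.2615]
[-72.24972713  30.13912665]
```

View pics/s7.png

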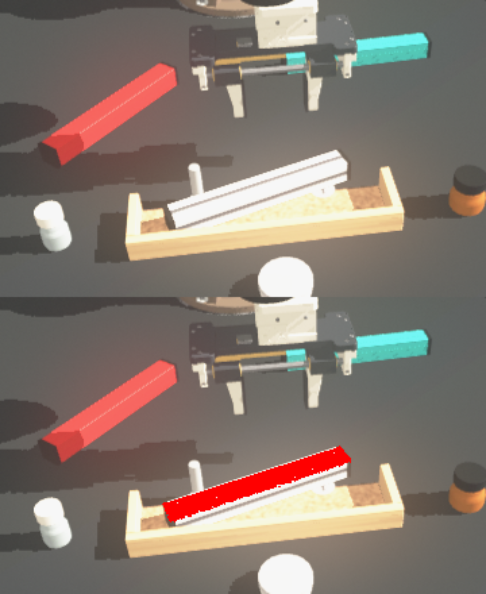

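The bar sits with its right end behind the post and its left end still outside at bay x ≈ -29 mm. Next I descend and push the left end in.

Request:
arm_command:
  targets:
    - [[0,0,0.006],[0,0,-30],0]
    - [[0,0,0],[0,0,-30],0]
    - [[0,0,0],[0,0,-14],0]
    - [[0,0,0],[0,0,0],0]
    - [[0,0,0],[6,-0.5,0],0]
    - [[0,0,0],[6,-0.5,0],0]
    - [[0,0,0],[6,-0.5,0],0]
    - [[0,0,0],[6,-0.5,0],0]

```text
t: 10.1
eef_pos: [0.5449, -0.0209, 0.1884]
ee_rot: [-3.141, -0.001, -0.076]
force: [-2.6, 1.1, -0.1]
width: 0.0878
```

Request:
arm_command:
  targets:
    - [[0,0,0],[6,-0.5,0],0]
    - [[0,0,0],[6,-0.5,0],0]
    - [[0,0,0],[6,-0.5,0],0]
    - [[0,0,0],[6,-0.5,0],0]

```text
t: 10.5
eef_pos: [0.5687, -0.0229, 0.1876]
ee_rot: [3.142, 0.0, -0.076]
force: [-1.5, 0.9, 1.3]
width: 0.0875
```

```bash
python3 - <<'E'
from h import *
scene("s8");print(RB.T@(get_state()['eef_pos'][:2]-O)*1000)
E
```

```text
rect [603.7 -60.1] [ 41.9 240.4] 4.35 npx 2052 t 10.55
bar world [609.6 -59.6] yaw 0.076 | bay c [20.1 -3.4] th 0.154 L [  1.7 115.1] R [  38.6 -122. ]
post clearance 14.5 back-right corner x 53.4 state [ 0.5696 -0.0229  0.1877]
[-22.58481757  30.04416043]
```

View pics/s8.png

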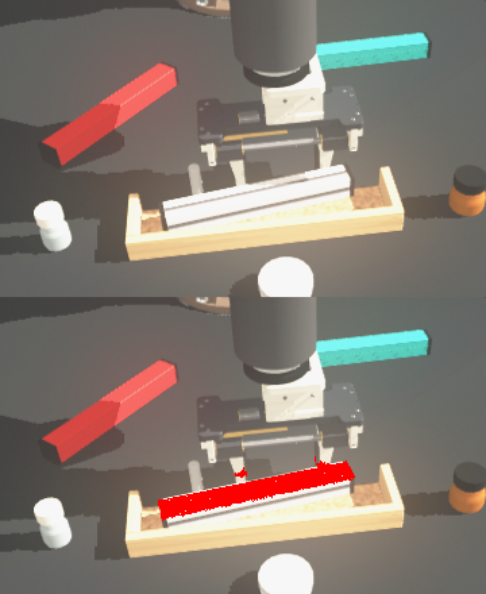

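Request:
arm_command:
  targets:
    - [[0,0,0],[5,-0.4,0],0]
    - [[0,0,0],[5,-0.4,0],0]
    - [[0,0,0],[5,-0.4,0],0]
    - [[0,0,0],[5,-0.4,0],0]
    - [[0,0,0],[5,-0.4,0],0]
    - [[0,0,0],[5,-0.4,0],0]
    - [[0,0,0],[4,-0.3,0],0]

```text
t: 11.25
eef_pos: [0.6023, -0.0258, 0.1876]
ee_rot: [3.141, 0.001, -0.076]
force: [-4.2, 0.7, 2.0]
width: 0.0873
```

```bash
python3 - <<'E'
from h import *
scene("s9");print(RB.T@(get_state()['eef_pos'][:2]-O)*1000)
E
```

```text
rect [621.5 -64.2] [239.9  45. ] 85.94 npx 2190 t 11.3
bar world [629.  -64.7] yaw -0.071 | bay c [39.9 -7. ] th 0.007 L [ 39. 113.] R [  40.8 -127. ]
post clearance 23.4 back-right corner x 55.8 state [ 0.603  -0.0257  0.1876]
[10.90459619 29.80344608]
```

View pics/s9.png

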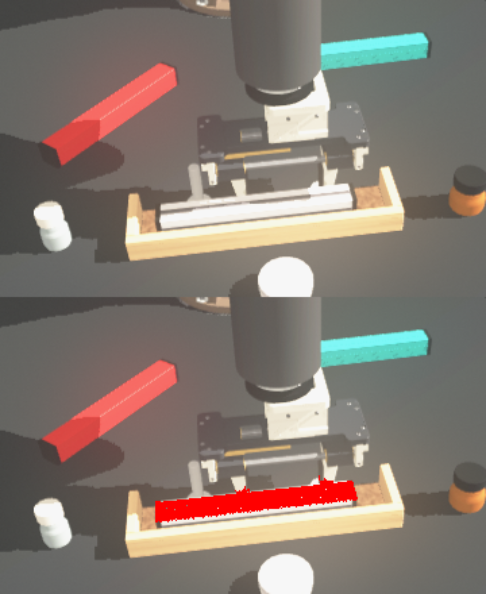

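Request:
arm_command:
  targets:
    - [[0,0,0],[4,-0.3,0],0]
    - [[0,0,0],[4,-0.3,0],0]
    - [[0,0,0],[3,-0.2,0],0]

```text
t: 11.6
eef_pos: [0.6137, -0.0264, 0.1876]
ee_rot: [-3.142, -0.0, -0.076]
force: [-2.3, 0.3, 0.1]
width: 0.0877
```

Request:
arm_command:
  targets:
    - [[0,0,0],[2,-0.2,0],0]
    - [[0,0,0],[1,-0.1,0],0]

```text
t: 11.8
eef_pos: [0.6165, -0.0266, 0.1876]
ee_rot: [-3.142, -0.0, -0.076]
force: [-2.3, 0.1, 0.4]
width: 0.0875
```

```bash
python3 - <<'E'
from h import *
scene("s10");print(RB.T@(get_state()['eef_pos'][:2]-O)*1000)
E
```

```text
rect [633.5 -64.9] [239.8  43.3] 85.51 npx 2039 t 11.85
bar world [640.1 -65.5] yaw -0.078 | bay c [51.  -6.9] th 0.0 L [ 51.  113.1] R [  51.  -126.9]
post clearance 34.0 back-right corner x 66.0 state [ 0.6165 -0.0267  0.1876]
[24.45990795 29.94138394]
```

View pics/s10.png

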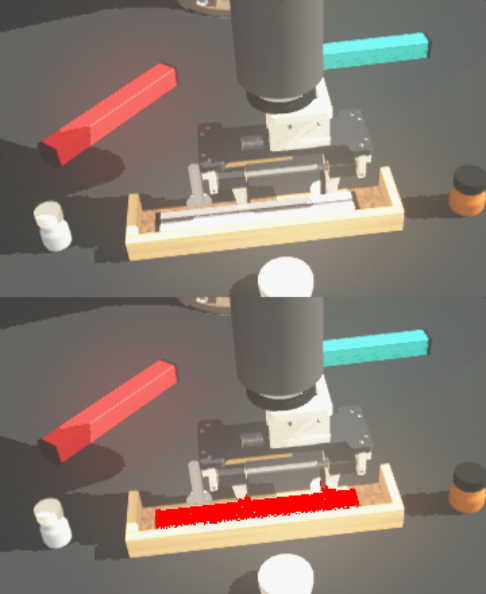

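Request:
arm_command:
  targets:
    - [[0,0,0],[1,-0.1,0],0]
    - [[0,0,0],[1,-0.1,0],0]
    - [[0,0,0],[0,0,0],0]

```text
t: 12.15
eef_pos: [0.6184, -0.0269, 0.1877]
ee_rot: [-3.142, -0.0, -0.076]
force: [-1.7, -0.1, -0.3]
width: 0.0877
```

Request:
arm_command:
  targets:
    - [[0,0,0],[1,-0.1,0],0]
    - [[0,0,0],[0.5,0,0],0]
    - [[0,0,0],[0,0,0],0]

```text
t: 12.45
eef_pos: [0.6198, -0.027, 0.1876]
ee_rot: [-3.142, 0.0, -0.076]
force: [-1.7, 0.3, -1.9]
width: 0.0877
```

Request:
arm_command:
  targets:
    - [[0,0,0],[1,-0.1,0],0]
    - [[0,0,0],[1,-0.1,0],0]
    - [[0,0,0],[0,0,0],0]

```text
t: 12.75
eef_pos: [0.6206, -0.0271, 0.1876]
ee_rot: [3.141, 0.003, -0.077]
force: [-8.9, 3.3, 4.8]
width: 0.0873
```

```bash
python3 - <<'E'
from h import *
p,d=grab_frame("scene");im=p[:,:,::-1]
cv2.imwrite("pics/s11.png",cv2.resize(im[230:340,150:400],None,fx=3.2,fy=3.2,interpolation=cv2.INTER_CUBIC));print(get_state()['force'])
E
```

```text
[-7.80124004  3.03508917  5.3881369 ]
```

View pics/s11.png

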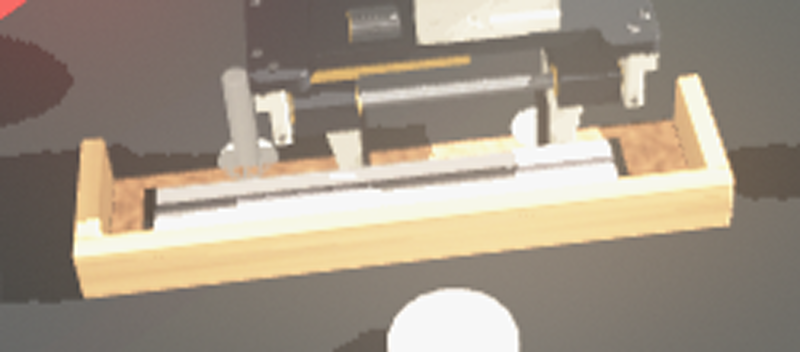

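The force has jumped to about 9 N and the bar lies against the back wall. I'll withdraw straight back, lift clear and check.

Request:
arm_command:
  targets:
    - [[0,0,0],[-10,0.8,0],0]
    - [[0,0,0],[-25,2,0],0]
    - [[0,0,0],[-30,2,0],0]
    - [[0,0,0],[-10,0,40],0]
    - [[0,0,0],[0,0,45],0]
    - [[0,0,0],[0,30,35],0]
    - [[0,0,0],[0,45,10],0]
    - [[0,0,0],[0,45,0],0]

```text
t: 13.6
eef_pos: [0.5474, 0.0988, 0.3212]
ee_rot: [-3.138, -0.007, -0.077]
force: [0.1, -0.2, -0.4]
width: 0.0876
```

Request:
arm_command:
  targets:
    - [[0,0,0],[-5,45,0],0]
    - [[0,0,0],[-5,45,0],0]
    - [[0,0,0],[-10,45,0],0]
    - [[0,0,0],[-15,45,0],0]
    - [[0,0,0],[-20,40,0],0]
    - [[0,0,0],[-20,40,0],0]
    - [[0,0,0],[0,0,0],0]

```text
t: 14.3
eef_pos: [0.47, 0.3619, 0.3182]
ee_rot: [-3.139, -0.002, -0.071]
force: [0.5, -0.9, 0.8]
width: 0.0876
```

```bash
python3 - <<'E'
from h import *
print(get_state()['eef_pos'])
p,d=grab_frame("top");im=p[:,:,::-1].copy()
K,e,M=cam("top");v,u=np.mgrid[:480,:640]
P=((np.stack([u,v,np.ones_like(u)],-1)@np.linalg.inv(K).T)*d[...,None])@M.T+e
B=(P[...,:2]-O)@RB*1000;z=P[...,2]*1000
for y0 in (-110,-60,0,60,100):
    s=(abs(B[...,1]-y0)<4)&(z>24)&(z<40)&(B[...,0]>0)&(B[...,0]<90)
    x=np.sort(B[...,0][s]);print(y0,x[0].round(1),x[-1].round(1),np.median(z[s&(B[...,0]<68)]).round(1), "gaps",np.diff(x).max().round(1))
s=(B[...,0]>45)&(B[...,0]<65)&(z>24)&(z<40)&(abs(B[...,1])<145);print("y",B[...,1][s].min(),B[...,1][s].max())
cv2.imwrite("pics/f.png",cv2.resize(im[80:300,180:540],None,fx=2.2,fy=2.2,interpolation=cv2.INTER_CUBIC))
E
```

```text
[0.4700355  0.36193508 0.3181738 ]
-110 39.2 81.3 30.4 gaps 1.6
-60 39.7 81.7 30.2 gaps 1.6
0 39.3 80.7 30.5 gaps 1.4
60 39.4 81.4 30.2 gaps 1.4
100 39.5 81.9 30.1 gaps 1.3
y -128.7638123922876 111.47961538955
```

View pics/f.png

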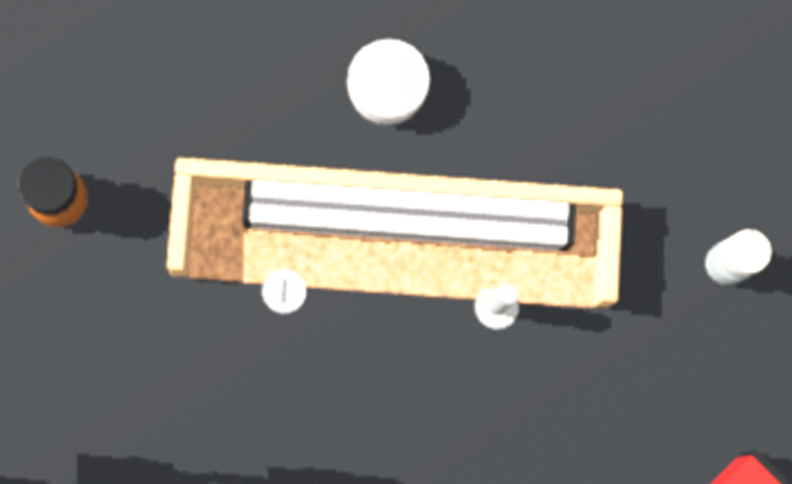

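The bar lies at (248–570, 180–248) along the back wall. Its front face is at bay x ≈ 39.4 mm along the whole length, so both ends are centred at about 54.5 mm. The top is at 30 mm, so it is flat, and the jars and dish are where they were. Handing in.

```bash
python3 -c "
from station import *
print(job_done())"
```

```text
the job is handed in; nothing more can be done
None
```

The grey bar is lying fully home along the bay's back wall, and I handed the job in at about 14 s of the 64 s allowed. No verdict was reported.

**What I did:** I pushed the bar to the mouth with two open fingertips, right end leading. Closed fingertips on its left end then slid the right end behind the post, reaching bay x ≈ 43, y ≈ -114 mm, with the left end still outside at x ≈ -29 mm. Two open fingertips swung the left end in and pressed the bar square against the back wall until the force rose to about 9 N.

**Last checks, from the top camera with the arm clear:**
- **Position:** both ends are centred about 54.5 mm behind the mouth, inside the 45–62 mm limits. The bar spans y from -129 to +111 mm.
- **Flatness:** the top sits at about 30 mm along its whole length, so it lies flat on the bench.
- **Bystanders:** in the image, the two jars and the dish look unmoved.

**Checks that disagreed:** while the arm was close, the top camera's first bar reading was blocked and useless. Some scene-camera fits were off by several millimetres because the fingers showed in the mask, and one near the wall read low because the mask was cut off there. I allowed for this each time, and the final clear view settled it.

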